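Trace the housing joint with the spring probe and hold it up aslant

TASK

Draw the spring-tipped probe straight up out of its stand and run its ball tip slowly, about 20 mm a second, along the straight seam on top of the bearing housing in the vise, from the end with the grease nipple to the other end, with the spring tip lightly pressed in all the way. Then lift it clear and lean it over to about 45 degrees from upright, the ball still the lower end, so that the tip can be looked at. Finish while holding it still like that in the gripper, tip at least 15 cm above the bench, and leave the plug gauge and the other parts where they are.

Things in the scene. Friction and masses are not known exactly. Their poses are not given: they have to be found in the camera images.
- probe: loose silver probe, round, about 0.24 kg, hanging upright by its flange in either socket of the stand. Origin: centre of the flange's underside; z up the probe, away from the ball. Above it: flange 32 mm wide to 6 mm, barrel 24 mm wide (grip here) from 6 to 56 mm, stub 16 mm wide to 68 mm. Below: shank 16 mm wide to -55 mm, thin stylus, 6 mm ball ending at -85 mm
- probe_tip (a point): the lowest point of the probe's ball tip, on the probe's axis, 85 mm below the probe's origin when the spring is relaxed; moves with the stylus
- stylus (a joint): how far the sprung stylus is pushed into the probe, m: 0 relaxed, 0.010 fully in; about 0.5 N to start, rising by 0.4 N per mm to about 4.5 N, then a hard stop
- stand: fixed dark steel stand, 80 x 170 mm, 100 mm high; origin at the centre of its underside, z up. Its two upright sockets, 18 mm wide and open below, lie at y = -45 and +45 mm (x = 0) of its frame; one holds the probe, the other the plug gauge, in either order. The probe is out once raised 85 mm
- vise: fixed cast grey vise, origin at the centre of its underside on the bench, z up; it squeezes along its y: fixed jaw at -y (to -80 mm), brass jaw and screw at +y (to +152 mm); 150 mm wide in x. No part of the vise itself is higher than 83 mm
- housing: split bearing housing clamped in the vise, top face 114 mm above the bench, level. Origin: middle of the seam on the top face; z up, x along the seam. The face is 76 mm long (x -38 to +38) and 40 mm wide; the seam is the thin dark line at y = 0. A brass grease nipple, 8 mm wide, 10 mm high, at x = -28, y = +14 mm marks the end to start from; finish at the +x end
- plug_gauge: plug gauge hanging upright in the stand's other socket, 90 mm from the probe, to be left alone: a thin 14 mm handle with a wide 28 mm head on top, 74 mm high above the stand (top 174 mm above the bench); origin at the underside of its flange
- cup: red bearing cup (ring) 80 mm across, 22 mm high, lying on the bench, to be left alone; origin at the centre of its underside
- roller: dark tapered roller standing on its big end, 32 mm across, 40 mm high, to be left alone; origin at the centre of its underside
- ring_gauge: chrome ring gauge 60 mm across with a 32 mm hole, 20 mm high, lying on the bench, to be left alone; origin at the centre of its underside
There are look-alikes about, which are no part of the job. There is more than one size of the stand; the one meant has the size given above.

How it is judged:
On the way, in this order (a step that is already met when the one before it is completed fails the run):
1. the probe is drawn up out of the stand, held by the fingers (z of probe_tip in the frame of stand above 0.105 m and contact force between the fingers and probe above 1 N), for 0.1 s.
2. the ball tip touches the seam near the grease nipple's end (within 12 mm of that end, 5 mm of the line) (x of probe_tip in the frame of housing between -0.04 and -0.026 m and y of probe_tip in the frame of housing between -0.005 and 0.005 m and z of probe_tip in the frame of housing between -0.003 and 0.003 m and value of joint stylus above 0.0003 m and contact force between the fingers and probe above 1 N), for 0.05 s.
3. the tip, touching, follows the seam (point 1 of 5, -18 mm from its middle, within 4 mm along and 5 mm across) (x of probe_tip in the frame of housing between -0.022 and -0.014 m and y of probe_tip in the frame of housing between -0.005 and 0.005 m and z of probe_tip in the frame of housing between -0.003 and 0.003 m and value of joint stylus above 0.0003 m and contact force between the fingers and probe above 1 N), for 0.03 s.
4. the tip, touching, follows the seam (point 2 of 5, -9 mm from its middle, within 4 mm along and 5 mm across) (x of probe_tip in the frame of housing between -0.013 and -0.005 m and y of probe_tip in the frame of housing between -0.005 and 0.005 m and z of probe_tip in the frame of housing between -0.003 and 0.003 m and value of joint stylus above 0.0003 m and contact force between the fingers and probe above 1 N), for 0.03 s.
5. the tip, touching, follows the seam (point 3 of 5, 0 mm from its middle, within 4 mm along and 5 mm across) (x of probe_tip in the frame of housing between -0.004 and 0.004 m and y of probe_tip in the frame of housing between -0.005 and 0.005 m and z of probe_tip in the frame of housing between -0.003 and 0.003 m and value of joint stylus above 0.0003 m and contact force between the fingers and probe above 1 N), for 0.03 s.
6. the tip, touching, follows the seam (point 4 of 5, 9 mm from its middle, within 4 mm along and 5 mm across) (x of probe_tip in the frame of housing between 0.005 and 0.013 m and y of probe_tip in the frame of housing between -0.005 and 0.005 m and z of probe_tip in the frame of housing between -0.003 and 0.003 m and value of joint stylus above 0.0003 m and contact force between the fingers and probe above 1 N), for 0.03 s.
7. the tip, touching, follows the seam (point 5 of 5, 18 mm from its middle, within 4 mm along and 5 mm across) (x of probe_tip in the frame of housing between 0.014 and 0.022 m and y of probe_tip in the frame of housing between -0.005 and 0.005 m and z of probe_tip in the frame of housing between -0.003 and 0.003 m and value of joint stylus above 0.0003 m and contact force between the fingers and probe above 1 N), for 0.03 s.
8. the tip, touching, reaches the far end of the seam (within 12 mm of it) (x of probe_tip in the frame of housing between 0.026 and 0.04 m and y of probe_tip in the frame of housing between -0.005 and 0.005 m and z of probe_tip in the frame of housing between -0.003 and 0.003 m and value of joint stylus above 0.0003 m and contact force between the fingers and probe above 1 N), for 0.05 s.
At the end, for the whole second after the job is handed in: the probe is held by the fingers, 33 to 57 degrees from upright with the ball the lower end, its tip more than 150 mm above the bench, at rest, touching neither vise, housing, stand nor any other part; plug gauge, cup, roller and ring gauge within 15 mm of where they started (angle between probe's own z axis and vertical between 0.576 and 0.995 rad and height (world z) of probe_tip above 0.15 m and contact force between the fingers and probe above 1 N and linear speed of probe below 0.02 m/s and angular speed of probe below 0.15 rad/s and contact force between probe and vise below 0.1 N and contact force between probe and stand below 0.1 N and contact force between probe and plug_gauge below 0.1 N and contact force between probe and cup below 0.1 N and contact force between probe and roller below 0.1 N and contact force between probe and ring_gauge below 0.1 N and distance of each of plug_gauge, cup, roller, ring_gauge from where it was at the start of the episode below 0.015 m); the arm keeps its last pose, push and grip.
It fails at once if the plug gauge, cup, roller or ring gauge is moved by more than 15 mm (distance of any of plug_gauge, cup, roller, ring_gauge from where it was at the start of the episode above 0.015 m).
It fails at once if the tip rushes along the seam (over 60 mm/s) (x of probe_tip in the frame of housing between -0.027 and 0.027 m and y of probe_tip in the frame of housing between -0.006 and 0.006 m and z of probe_tip in the frame of housing below 0.004 m and linear speed of probe above 0.06 m/s).
It fails at once if the probe is pressed on the housing or vise with more than 20 N (contact force between probe and vise above 20 N).
It also fails if it takes over 51 s, if anything falls off the work surface, if the arm or the gripper's body presses on something with over 40 N, if the wrist force passes 120 N, or if a joint passes its speed limit or range.

ROBOT

A 6-joint arm with a two-finger parallel gripper is mounted at the origin on the work surface. World frame = base frame: x ahead of the robot, y to its left, z up, the work surface at z = 0. Lengths are in m, angles in rad, forces in N, time in s.
With the tool pointing down it reaches from about 0.3 to 0.875 m from the base axis. Payload 4.2 kg.
Tool frame: the origin (TCP) lies on the centre line of the jaws, within the pads' length; the fingertips stand 22 mm ahead of it and the grasp point (between the pads) lies 3 mm ahead of it; x points along the fingers, y is the direction in which the jaws open and shut, and the axes are right-handed (so a half turn about x gives the same grasp; the last joint's range is limited). The gripper opens to 85 mm and grips with 20 to 120 N. Pads are 22 mm wide; open, the fingers measure 114 mm over their backs; the gripper's body (76 mm by 85 mm) begins 54 mm behind the grasp point. The pads swing forward as they close: fully open they stand 13 mm farther back than shut.
Start: joints at [1.153, 0.32, 1.565, -0, 1.257, -0.02], TCP at [0.223, 0.53, 0.253] pointing down, gripper open.
Joint ranges: [-3.11, 3.11], [-0.84, 2.01], [0.21, 2.61], [-1.34, 4.49], [0.05, 2.63], [-2.56, 2.56]. Speed limits (rad/s): [2.57, 2.57, 3.14, 3.14, 3.14, 3.14].

INTERFACE

Orientations are given as a unit quaternion [w, x, y, z].
In Python, from rig import env gives the robot as it stands. The module is installed in compiled form; this text tells all that it offers.
- The arm moves only by the shell command python3 -m crank 'ROWS' [FORCE]. ROWS is JSON, a list of rows, each an object with "gripper": the opening, from 0 (shut) to 1 (fully open); "linear": the shift along the tool's x, y, z in cm, a list of three; "roll": the turn about the tool's x in degrees. A call has exactly 8 rows; each row is the pose to reach, as a shift and turn from the pose commanded when the call began, along the tool's axes at that moment; what a row does not reach only later rows make up. A row lasts 1/8 s, in which the tool goes at most 62.5 mm and 10.7 degrees, less where a joint would pass 70% of its speed; a pose out of reach is approached as far as the arm can. A call with a gripper value outside its range is refused whole. The fingers move at their own pace and stop on an object; FORCE is the grip in N (left out, the last holds). Time passes only in rows, so rows that repeat a pose let the fingers close, or fill a call up. It gives the time, the measured TCP pose, the force and the opening at its end, in the units of the state.
- env.get_obs(): the state, without advancing time (a new reading comes with each control period).
- env.read_camera(name): name is "side" or "top" or "wrist"; returns a dict with "color" (480x640x3 uint8, blue, green, red), "range_z" (480x640 float32, m along the optical axis (not along the pixel's ray), 0 where there is no reading), "fx", "fy", "cx", "cy" (pixels), "rvec" (rotation vector, rad) and "tvec" (3), from world to camera coordinates, as OpenCV has them. Camera axes: x right, y down, z forward; pixel columns grow to the right and rows downward; lengths in m; the calibration is good to about 2 mm. A picture is of the moment at which its call begins.
- env.job_done(): hands the job in, once; it reports no verdict.
The state is a dict: "time": time; "qpos": joint angles; "joint_velocities": joint speeds; "joint_efforts": joint torques, N m; "eef_pos": TCP position; "tool_rot": TCP orientation; "force": force on the tool from outside, world axes, zero at the start; "moment": the same for the moment, N m; "finger_gap": opening from 0.0 (shut) to 1.0 (fully open).
Only numpy, scipy, OpenCV 4.12 (cv2) and the standard library are available. Lean on these libraries where they do the work, as an engineer would, in place of code of your own. Each camera call takes 0.05 s, during which the arm holds its last target.

## Working session

There is one attempt and no reset: what is moved stays moved. The work goes in short steps, Python scripts to look and compute and a shell command to move; the robot and the scene stay as the last step left them, time stands still between calls to the robot, and variables do not carry over. Pictures are saved under pics/ and viewed, and the job is handed in when it is done.

```bash
ls; mkdir -p pics
cat > h.py <<'E'
import numpy as np, cv2
from rig import env
def grab(n,save=None):
    c=env.read_camera(n)
    if save: cv2.imwrite('pics/'+save,c['color'])
    np.savez(''+(save or n)+'.npz',**c)
    return c
def load(f): return dict(np.load(''+f+'.npz'))
def RT(c): return cv2.Rodrigues(np.array(c['rvec'],float))[0],np.array(c['tvec'],float).ravel()
def pt(c,u,v,z=None):
    R,t=RT(c); d=np.array([(u-c['cx'])/c['fx'],(v-c['cy'])/c['fy'],1.])
    C=-R.T@t; w=R.T@d
    if z is None: s=float(c['range_z'][int(v),int(u)])
    else: s=(z-C[2])/w[2]
    return C+s*w
def proj(c,P):
    R,t=RT(c); q=R@np.array(P)+t
    return q[0]/q[2]*c['fx']+c['cx'],q[1]/q[2]*c['fy']+c['cy']
E
python3 - <<'E'
from h import *
for n in ('side','top','wrist'):
    c=grab(n,n+'0.png'); R,t=RT(c); print(n,-R.T@t,R[2],c['fx'])
print(env.get_obs())
E
```

```text
pics
side [ 0.16099813 -0.52079279  0.78525577] [ 0.4322008   0.53001024 -0.72958318] 576.7984009468939
top [ 0.48458796 -0.06378324  0.89343223] [ 0.0824009   0.01642704 -0.99646387] 478.71127060715986
wrist [0.14670562 0.56241173 0.37324468] [ 0.29446371 -0.12484497 -0.94747288] 353.55399624750044
{'time': 0.15, 'qpos': array([ 1.15298020e+00,  3.20173542e-01,  1.56532864e+00,  2.77448717e-05,
        1.25740172e+00, -2.00043093e-02]), 'joint_velocities': array([ 0.00056748, -0.00160785, -0.00391373, -0.00013164,  0.00042881,
        0.00078328]), 'joint_efforts': array([ 4.93732350e-04, -4.15841997e+01, -2.34348553e+01,  1.65090109e-04,
        5.94894402e-03, -2.34471412e-05]), 'eef_pos': array([0.22263054, 0.52983094, 0.25268626]), 'tool_rot': array([ 0.69305447,  0.13927456,  0.69327404, -0.14017558]), 'force': array([ 0.37111809,  0.07744194, -1.34510491]), 'moment': array([-0.03243392,  0.01666657, -0.02556301]), 'finger_gap': 1.000105277737981}
```

View pics/side0.png

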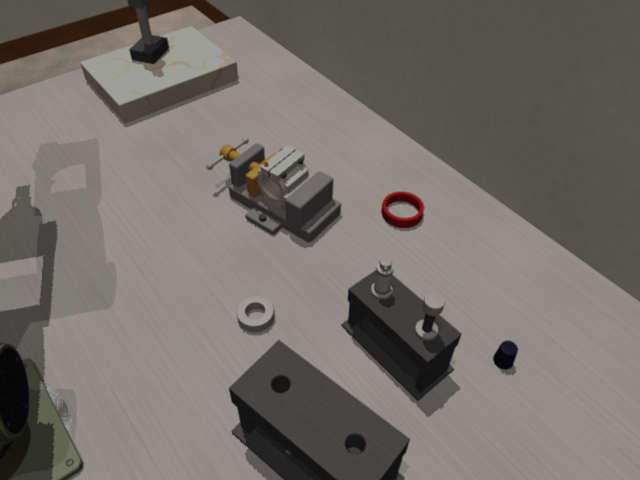

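View pics/top0.png

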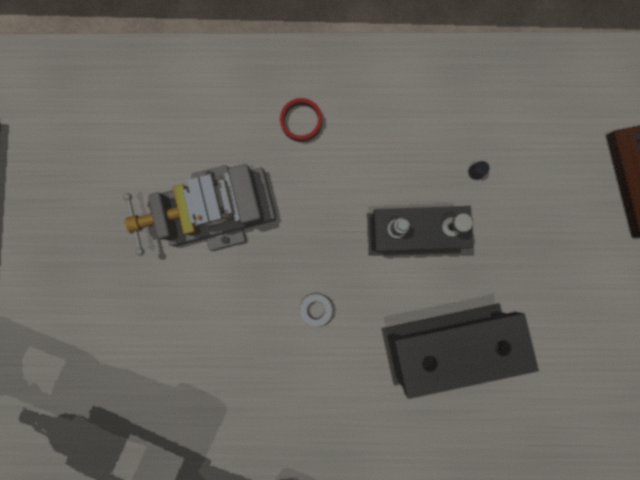

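View pics/wrist0.png

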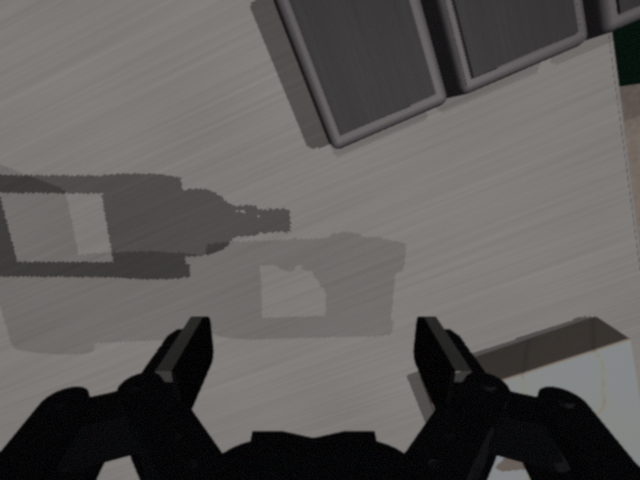

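Two stands. The one at top (422,231) holds both gauges, and the larger, empty one is at (465,352). In the first, the left item at (399,228) looks like the silver probe and the right one at (460,224) has a dark thin handle and wide head, so it should be the plug. I'll check both with crops and measurements.

Run:
```python
from h import *
s=load('side0.png'); t=load('top0.png')
a=cv2.resize(s['color'][240:400,330:480],None,fx=3,fy=3,interpolation=cv2.INTER_CUBIC)
b=cv2.resize(t['color'][190:270,350:490],None,fx=4,fy=4,interpolation=cv2.INTER_CUBIC)
cc=cv2.resize(t['color'][155:255,160:285],None,fx=5,fy=5,interpolation=cv2.INTER_CUBIC)
d=cv2.resize(s['color'][130:240,220:350],None,fx=5,fy=5,interpolation=cv2.INTER_CUBIC)
for n,i in zip('abcd',(a,b,cc,d)): cv2.imwrite(f'pics/crop_{n}.png',np.clip(i.astype(float)*1.6,0,255).astype('uint8')); print(i.shape)
for u,v in [(402,225),(390,228),(462,222),(430,230),(207,200),(195,188),(226,198),(240,190)]: print(u,v,pt(t,u,v).round(4))
for z in (.1,):
  for n,cs in (('small',[(375,211),(470,208),(473,248),(376,251)]),('big',[(395,343),(524,315),(537,371),(408,396)])):
    P=[pt(t,u,v,z)[:2] for u,v in cs]; print(n,np.array(P).round(3).tolist(),[np.linalg.norm(P[i]-P[i-1]).round(3) for i in range(4)])
```

```text
(480, 450, 3)
(320, 560, 3)
(500, 625, 3)
(550, 650, 3)
402 225 [ 0.5564 -0.1751  0.1682]
390 228 [ 0.5569 -0.1641  0.1126]
462 222 [ 0.5606 -0.2638  0.1759]
430 230 [ 0.5552 -0.2323  0.0978]
207 200 [0.6017 0.1369 0.1144]
195 188 [0.6211 0.1565 0.1174]
226 198 [0.6088 0.1107 0.0908]
240 190 [0.624  0.0887 0.0826]
small [[0.586, -0.141], [0.592, -0.299], [0.526, -0.302], [0.52, -0.142]] [np.float64(0.067), np.float64(0.158), np.float64(0.067), np.float64(0.16)]
big [[0.37, -0.173], [0.417, -0.383], [0.328, -0.401], [0.286, -0.193]] [np.float64(0.086), np.float64(0.215), np.float64(0.091), np.float64(0.212)]
```

```bash
cd pics; python3 -c "
import cv2,numpy as np
a,b,c,d=[cv2.imread(f'crop_{n}.png') for n in 'abcd']
def pad(i): 
    o=np.zeros((300,400,3),'uint8'); f=min(300/i.shape[0],400/i.shape[1]); j=cv2.resize(i,None,fx=f,fy=f); o[:j.shape[0],:j.shape[1]]=j[:300,:400]; return o
cv2.imwrite('mosaic1.png',np.vstack([np.hstack([pad(a),pad(b)]),np.hstack([pad(c),pad(d)])]))"
```

```text
(no output)
```

View pics/mosaic1.png

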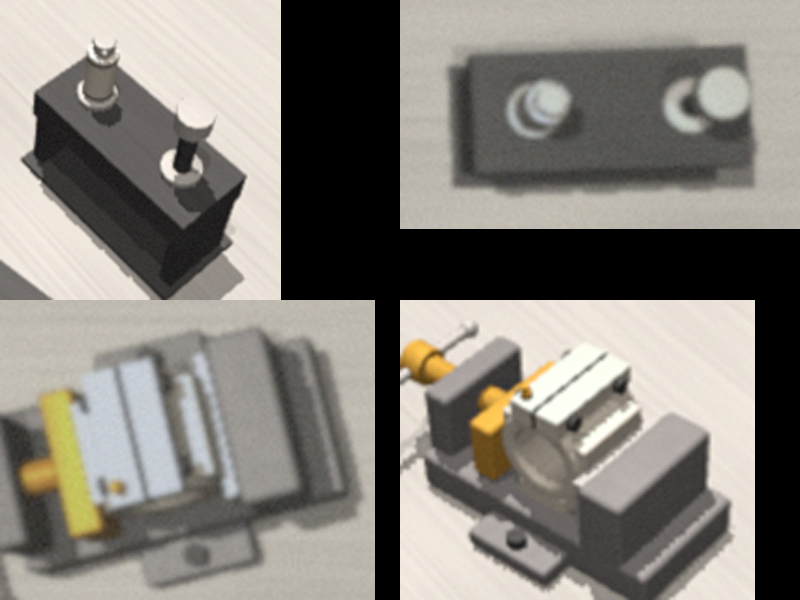

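View pics/crop_c.png

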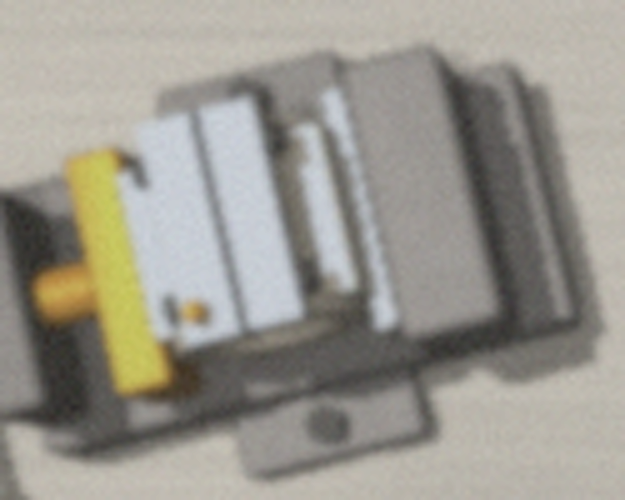

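View pics/crop_d.png

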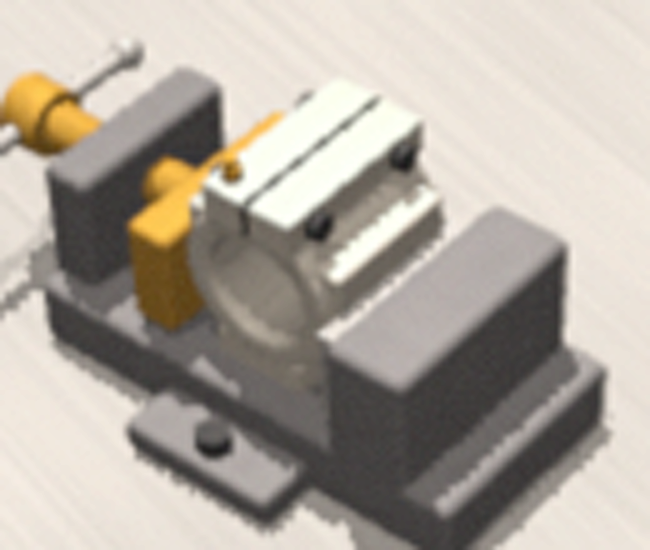

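The mosaic confirms it. The left item (crop a 100,75; top ≈(399,228)) has a silver barrel, stub and flange, so it is the probe. The right one has a dark thin handle and wide head, so it is the plug gauge and stays put. The second, larger stand measures 90x212 mm and is the decoy. The nipple sits at the robot-side end of the seam. Next I'll measure the positions precisely.

Run:
```python
from h import *
s=load('side0.png'); t=load('top0.png')
# seam
print('top seam near/far',pt(t,208.6,220.8,.114).round(4),pt(t,199,176.8,.114).round(4))
print('side seam near/far',pt(s,268.5,171,.114).round(4),pt(s,295.7,149.6,.114).round(4))
# nipple
print('nipple',pt(t,160+193/5,155+312/5,.124).round(4),pt(s,220+232/5,130+172/5,.122).round(4))
for n,c,box in (('top',t,(380,205,416,245)),('side',s,(365,258,400,305))):
    x0,y0,x1,y1=box
    g=c['color'][y0:y1,x0:x1].max(2); r=c['range_z'][y0:y1,x0:x1]
    H=np.array([[pt(c,u,v) for u in range(x0,x1)] for v in range(y0,y1)])
    for lo,hi,nm in((.162,.175,'stubtop'),(.150,.160,'barreltop'),(.103,.110,'flange'),):
        m=(H[...,2]>lo)&(H[...,2]<hi); P=H[m]
        if len(P): print(n,nm,m.sum(),P.mean(0).round(4),P.min(0).round(4),P.max(0).round(4))
    cv2.imwrite(f'pics/p_{n}.png',cv2.resize(c['color'][y0:y1,x0:x1],None,fx=12,fy=12,interpolation=cv2.INTER_CUBIC))
```

```text
top seam near/far [0.5672 0.1335 0.114 ] [0.6404 0.1513 0.114 ]
side seam near/far [0.5679 0.1345 0.114 ] [0.6411 0.1535 0.114 ]
nipple [0.5717 0.1474 0.124 ] [0.5701 0.1433 0.122 ]
top stubtop 101 [ 0.5567 -0.1751  0.1681] [ 0.5491 -0.1831  0.1631] [ 0.566  -0.1666  0.1721]
top barreltop 95 [ 0.5553 -0.1732  0.1558] [ 0.5451 -0.1864  0.1502] [ 0.5687 -0.1636  0.1597]
top flange 136 [ 0.5572 -0.1731  0.1055] [ 0.5312 -0.2061  0.103 ] [ 0.5911 -0.1487  0.1099]
side stubtop 114 [ 0.5564 -0.1752  0.1673] [ 0.548  -0.1821  0.1622] [ 0.5678 -0.1647  0.1711]
side barreltop 134 [ 0.5534 -0.1779  0.1551] [ 0.5458 -0.1863  0.1501] [ 0.5697 -0.1625  0.16  ]
side flange 147 [ 0.5524 -0.1788  0.1059] [ 0.534  -0.1972  0.1031] [ 0.5891 -0.1457  0.1096]
```

View pics/p_top.png

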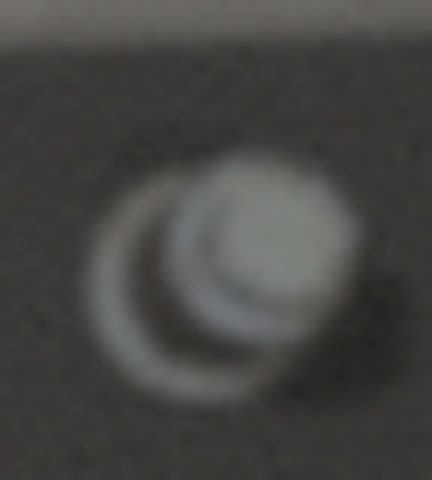

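View pics/p_side.png

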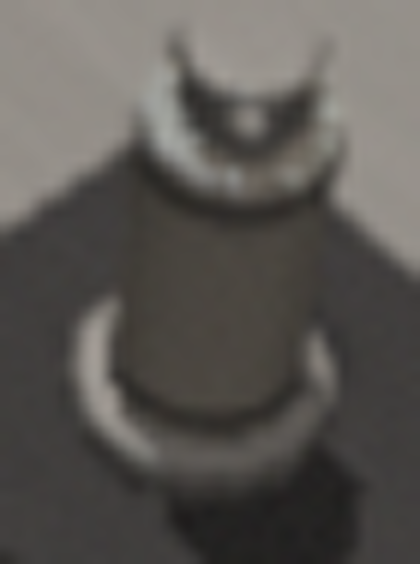

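The depth, top and side readings agree: probe axis (0.5565,-0.1751) with the stub top at 0.168, which matches the 0.168 expected. The seam is 75 mm long at about 14° and the two views agree within 2 mm. Next: the first transit.

```bash
cat >> h.py <<'E'
from scipy.spatial.transform import Rotation as Ro
def plan(P,yaw=None):
    o=env.get_obs(); w,x,y,z=o['tool_rot']; R=Ro.from_quat([x,y,z,w]).as_matrix()
    d=R.T@(np.array(P)-o['eef_pos'])*100
    a=np.degrees(np.arctan2(R[1,1],R[0,1]))
    print('t',round(o['time'],2),'tcp',o['eef_pos'].round(4),'yawY',a.round(2),'xax',R[:,0].round(3),'gap',round(o['finger_gap'],3),'F',o['force'].round(2),'q6',o['qpos'][5].round(2))
    print('linear cm',d.round(2),'roll',None if yaw is None else round(a-yaw,2))
E
python3 -c "
from h import *
plan([.5565,-.1751,.24],92.2)"
```

```text
t 0.15 tcp [0.2226 0.5298 0.2527] yawY 67.21 xax [-0.001 -0.001 -1.   ] gap 1.0 F [ 0.37  0.08 -1.35] q6 -0.02
linear cm [  1.33 -52.05  58.09] roll -24.99
```

```bash
python3 -m crank '[{"gripper":0.6,"linear":[0,-4,4.5],"roll":-4},{"gripper":0.6,"linear":[0,-8,9],"roll":-8},{"gripper":0.6,"linear":[0,-12,13.5],"roll":-12},{"gripper":0.6,"linear":[0,-16,18],"roll":-16},{"gripper":0.6,"linear":[0,-20,22.5],"roll":-20},{"gripper":0.6,"linear":[0,-24,27],"roll":-25},{"gripper":0.6,"linear":[0,-28,31.5],"roll":-25},{"gripper":0.6,"linear":[0,-32,36],"roll":-25}]' 40; python3 -c "
from h import *
plan([.5565,-.1751,.24],92.2)"
```

```text
time: 1.15
eef_pos: [0.4311, 0.0938, 0.2533]
tool_rot: [0.707, -0.014, 0.707, 0.014]
force: [0.6, 0.4, -0.1]
finger_gap: 0.604
t 1.15 tcp [0.4311 0.0938 0.2533] yawY 92.21 xax [ 0.  0. -1.] gap 0.604 F [ 0.61  0.37 -0.15] q6 -1.42
linear cm [  1.33 -27.35  11.49] roll 0.01
```

```bash
python3 -m crank '[{"gripper":0.6,"linear":[0,-5,2.1],"roll":0},{"gripper":0.6,"linear":[0,-10.5,4.4],"roll":0},{"gripper":0.6,"linear":[0.5,-16,6.7],"roll":0},{"gripper":0.6,"linear":[1.3,-21.5,9],"roll":0},{"gripper":0.6,"linear":[1.3,-26,11],"roll":0},{"gripper":0.6,"linear":[1.3,-27.35,11.5],"roll":0},{"gripper":0.6,"linear":[1.3,-27.35,11.5],"roll":0},{"gripper":0.6,"linear":[1.3,-27.35,11.5],"roll":0}]'; python3 -c "
from h import *
c=grab('wrist','w1.png');c=grab('top','t1.png')
plan([.5565,-.1751,.138],92.2)"
```

```text
time: 2.15
eef_pos: [0.5555, -0.1719, 0.2403]
tool_rot: [0.707, -0.014, 0.707, 0.014]
force: [0.6, 0.3, -0.0]
finger_gap: 0.6
t 2.25 tcp [ 0.5557 -0.1718  0.2406] yawY 92.3 xax [ 0.  0. -1.] gap 0.602 F [-0.4   0.21  0.38] q6 -1.93
linear cm [10.26 -0.34  0.07] roll 0.1
```

View pics/w1.png

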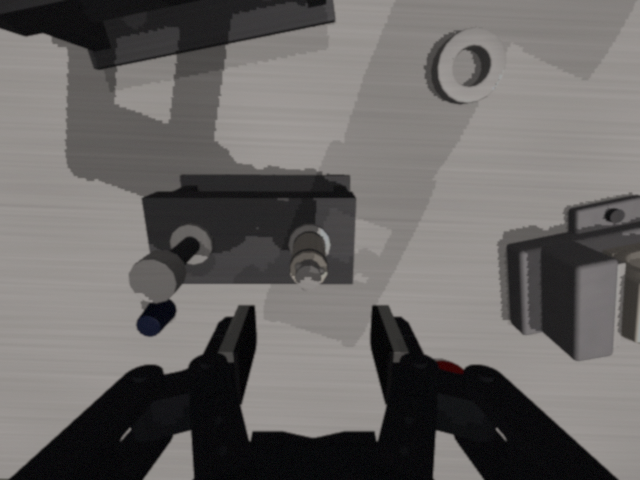

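Wrist view: probe stub at (309,273) and the jaw midline near column 313, so a correction of about 3 mm in -y. The plug at (155,278) is well left of the fingers. Descending.

```bash
python3 -m crank '[{"gripper":0.6,"linear":[2,-0.34,0.1],"roll":0},{"gripper":0.6,"linear":[4,-0.34,0.1],"roll":0},{"gripper":0.6,"linear":[5,-0.34,0.1],"roll":0},{"gripper":0.6,"linear":[6,-0.34,0.1],"roll":0},{"gripper":0.6,"linear":[6,-0.34,0.1],"roll":0},{"gripper":0.6,"linear":[6,-0.34,0.1],"roll":0},{"gripper":0.6,"linear":[6,-0.34,0.1],"roll":0},{"gripper":0.6,"linear":[6,-0.34,0.1],"roll":0}]'; python3 -c "
from h import *
c=grab('wrist','w2.png')
print(proj(c,[.5565,-.1751,.168]))
plan([.5565,-.1751,.138],92.2)"
```

```text
time: 3.25
eef_pos: [0.5574, -0.1767, 0.1807]
tool_rot: [0.707, -0.014, 0.707, 0.014]
force: [0.2, -0.3, -0.0]
finger_gap: 0.601
(np.float64(315.298031606993), np.float64(327.87687009908115))
t 3.3 tcp [ 0.5574 -0.1767  0.1806] yawY 92.2 xax [ 0.001 -0.    -1.   ] gap 0.599 F [-0.46 -0.12 -0.36] q6 -1.94
linear cm [ 4.26  0.16 -0.08] roll 0.0
```

View pics/w2.png

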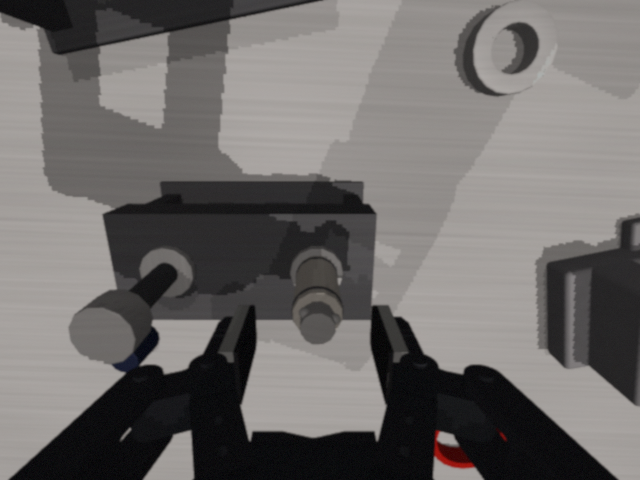

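Stub at (318,325), predicted (315,328), and centred between the jaws. Continue down and close.

```bash
python3 -m crank '[{"gripper":0.6,"linear":[1.5,0.1,-0.1],"roll":0},{"gripper":0.6,"linear":[3,0.1,-0.1],"roll":0},{"gripper":0.6,"linear":[4,0.1,-0.1],"roll":0},{"gripper":0.6,"linear":[4.2,0.1,-0.1],"roll":0},{"gripper":0.6,"linear":[4.2,0.1,-0.1],"roll":0},{"gripper":0.2,"linear":[4.2,0.1,-0.1],"roll":0},{"gripper":0.2,"linear":[4.2,0.1,-0.1],"roll":0},{"gripper":0.2,"linear":[4.2,0.1,-0.1],"roll":0}]' 50; python3 -c "
from h import *
plan([.5565,-.1751,.138],92.2)"
```

```text
time: 4.3
eef_pos: [0.5565, -0.1756, 0.1389]
tool_rot: [0.707, -0.014, 0.707, 0.014]
force: [0.9, 0.8, 2.2]
finger_gap: 0.267
t 4.3 tcp [ 0.5565 -0.1756  0.1389] yawY 92.21 xax [ 0.001 -0.    -1.   ] gap 0.267 F [0.94 0.84 2.16] q6 -1.93
linear cm [ 0.09  0.05 -0.  ] roll 0.01
```

Gap 0.267 is about 23 mm, so it is holding the 24 mm barrel. Raising.

```bash
python3 -m crank '[{"gripper":0,"linear":[0,0,0],"roll":0},{"gripper":0,"linear":[-1,0,0],"roll":0},{"gripper":0,"linear":[-3,0,0],"roll":0},{"gripper":0,"linear":[-5,0,0],"roll":0},{"gripper":0,"linear":[-7,0,0],"roll":0},{"gripper":0,"linear":[-9.5,0,0],"roll":0},{"gripper":0,"linear":[-12,0,0],"roll":0},{"gripper":0,"linear":[-14,0,0],"roll":0}]' 50; python3 -c "
from h import *
c=grab('side','s3.png');c=grab('wrist','w3.png')
plan([.5675,.134,.26],92.2)"
```

```text
time: 5.3
eef_pos: [0.556, -0.1757, 0.2792]
tool_rot: [0.707, -0.014, 0.707, 0.014]
force: [-0.4, 0.3, -2.1]
finger_gap: 0.269
t 5.4 tcp [ 0.557  -0.176   0.2806] yawY 92.21 xax [ 0.004 -0.002 -1.   ] gap 0.27 F [ 0.07  0.85 -2.51] q6 -1.93
linear cm [ 2.02 30.94  2.24] roll 0.01
```

View pics/s3.png

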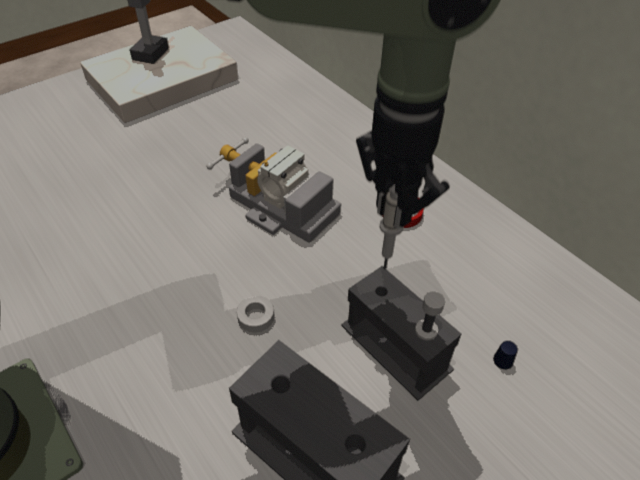

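View pics/w3.png

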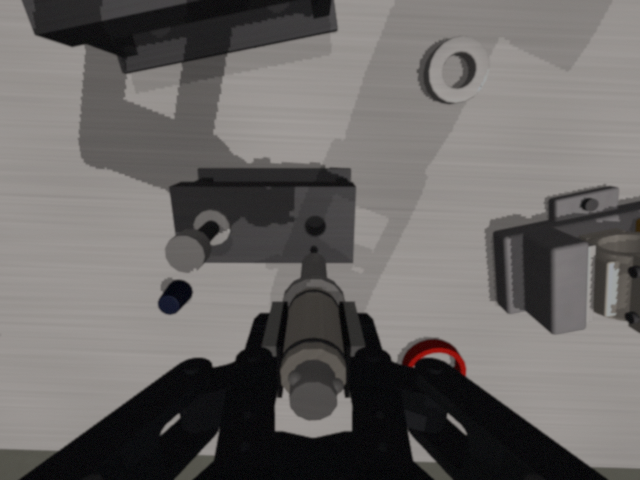

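The probe is out and upright, ball at side (385,270) and wrist (314,250). I'll triangulate the ball against the expected tip.

```bash
cat >> h.py <<'E'
def tri(obs):
    A=[];b=[]
    for c,u,v in obs:
        R,t=RT(c); C=-R.T@t; d=R.T@np.array([(u-c['cx'])/c['fx'],(v-c['cy'])/c['fy'],1.]); d/=np.linalg.norm(d)
        M=np.eye(3)-np.outer(d,d); A.append(M); b.append(M@C)
    X=np.linalg.solve(sum(A),sum(b)); print('tri',X.round(4),[np.linalg.norm(M@X-q).round(4) for M,q in zip(A,b)]); return X
E
python3 - <<'E'
from h import *
s=load('s3.png');w=load('w3.png')
a=cv2.resize(s['color'][225:290,355:420],None,fx=6,fy=6,interpolation=cv2.INTER_CUBIC)
b=cv2.resize(w['color'][220:285,280:345],None,fx=6,fy=6,interpolation=cv2.INTER_CUBIC)
cv2.imwrite('pics/ball1.png',np.clip(np.hstack([a,b])*1.5,0,255).astype('uint8'))
tri([(s,385,270),(w,314,250)])
print(proj(s,[.5565,-.1755,.157]),proj(w,[.5565,-.1755,.157]))
E
```

```text
tri [ 0.5619 -0.1738  0.1464] [np.float64(0.0019), np.float64(0.0019)]
(np.float64(384.97654875760105), np.float64(267.4072784368867)) (np.float64(313.15136868290716), np.float64(245.5163898040269))
```

View pics/ball1.png

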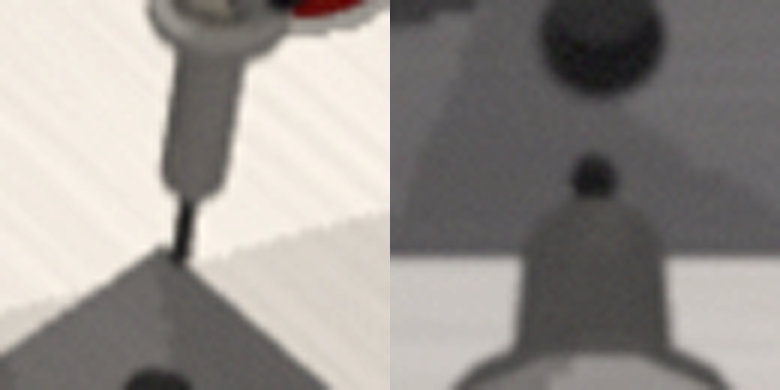

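The ball sits where expected, within calibration. Transit to above the seam start (housing x=-33, about (0.572,0.135)).

```bash
python3 -c "
from h import *
plan([.572,.1352,.275],92.2)"
```

```text
t 5.4 tcp [ 0.557  -0.176   0.2806] yawY 92.21 xax [ 0.004 -0.002 -1.   ] gap 0.27 F [ 0.07  0.85 -2.51] q6 -1.93
linear cm [ 0.52 31.04  2.7 ] roll 0.01
```

```bash
python3 -m crank '[{"gripper":0,"linear":[0,3,0],"roll":0},{"gripper":0,"linear":[0,8,0.5],"roll":0},{"gripper":0,"linear":[0,13.5,1],"roll":0},{"gripper":0,"linear":[0,19,1.5],"roll":0},{"gripper":0,"linear":[0,24.5,2],"roll":0},{"gripper":0,"linear":[0.5,29,2.5],"roll":0},{"gripper":0,"linear":[0.5,31,2.7],"roll":0},{"gripper":0,"linear":[0.5,31,2.7],"roll":0}]' 50; python3 -m crank '[{"gripper":0,"linear":[0.3,0,0],"roll":0},{"gripper":0,"linear":[0.6,0,0],"roll":0},{"gripper":0,"linear":[1,0,0],"roll":0},{"gripper":0,"linear":[1,0,0],"roll":0},{"gripper":0,"linear":[1,0,0],"roll":0},{"gripper":0,"linear":[1,0,0],"roll":0},{"gripper":0,"linear":[1,0,0],"roll":0},{"gripper":0,"linear":[1,0,0],"roll":0}]'; python3 -c "
from h import *
for i in range(2): 
  for n in ('side','top','wrist'): c=grab(n,n[0]+'4.png')
  break
plan([.572,.1352,.25],92.2)"
```

```text
time: 6.4
eef_pos: [0.5709, 0.1358, 0.2724]
tool_rot: [0.706, -0.015, 0.708, 0.014]
force: [-1.1, -0.3, -2.3]
finger_gap: 0.272
time: 7.4
eef_pos: [0.5713, 0.1353, 0.2634]
tool_rot: [0.707, -0.014, 0.707, 0.014]
force: [-0.4, 0.1, -2.6]
finger_gap: 0.271
t 7.55 tcp [0.5713 0.1352 0.2634] yawY 92.21 xax [ 0.  0. -1.] gap 0.267 F [-0.47  0.66 -2.57] q6 -1.4
linear cm [ 1.34 -0.    0.07] roll 0.01
```

Run:
```python
from h import *
s=load('s4.png');w=load('w4.png');t=load('t4.png')
a=cv2.resize(s['color'][110:190,220:320],None,fx=4,fy=4,interpolation=cv2.INTER_CUBIC)
b=cv2.resize(w['color'][170:330,220:420],None,fx=2,fy=2,interpolation=cv2.INTER_CUBIC)
d=cv2.resize(t['color'][150:250,150:275],None,fx=3.2,fy=3.2,interpolation=cv2.INTER_CUBIC)
e=cv2.resize(w['color'],(400,320))
cv2.imwrite('pics/m4.png',np.clip(np.vstack([np.hstack([a,b]),np.hstack([d,e])])[:600]*1.4,0,255).astype('uint8'))
```

```text
(no output)
```

View pics/m4.png

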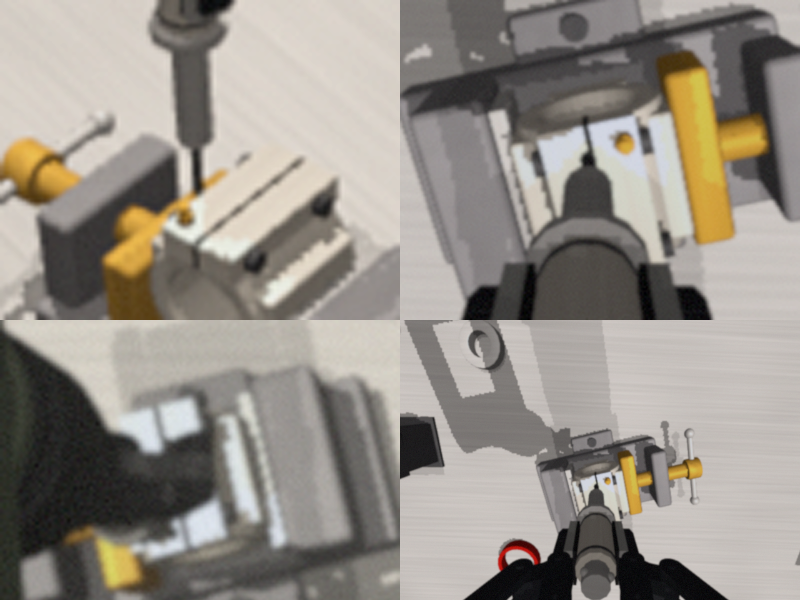

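The ball hovers above the nipple end, at side (269,157) and wrist (314,249). The seam's near end is at wrist (313,229). Numeric check:

Run:
```python
from h import *
s=load('s4.png');w=load('w4.png')
tri([(s,269.3,156.8),(w,314,249)])
print('side ball pred',proj(s,[.5713,.1352,.1425]),'wrist ball pred',proj(w,[.5713,.1352,.1425]))
print('wrist seam near', pt(w,313.3,228.5,.114).round(4),'pred pix',proj(w,[.5675,.134,.114]))
print('wrist nipple', pt(w,(626-400)/2+220,170+143/2,.122).round(4))
```

```text
tri [0.5721 0.1365 0.1424] [np.float64(0.0006), np.float64(0.0006)]
side ball pred (np.float64(269.0181057381093), np.float64(157.4816443001252)) wrist ball pred (np.float64(311.9767808046284), np.float64(248.82078010707735))
wrist seam near [0.564  0.1359 0.114 ] pred pix (np.float64(310.7218996245686), np.float64(232.65752730164726))
wrist nipple [0.5716 0.1515 0.122 ]
```

Relative positions agree. Descending slowly to just above contact, then in small steps watching force.

```bash
python3 -m crank '[{"gripper":0,"linear":[0.3,0,0.05],"roll":0},{"gripper":0,"linear":[0.7,0,0.05],"roll":0},{"gripper":0,"linear":[1.1,0,0.05],"roll":0},{"gripper":0,"linear":[1.5,0,0.05],"roll":0},{"gripper":0,"linear":[1.9,0,0.05],"roll":0},{"gripper":0,"linear":[2.2,0,0.05],"roll":0},{"gripper":0,"linear":[2.3,0,0.05],"roll":0},{"gripper":0,"linear":[2.3,0,0.05],"roll":0}]'; python3 -m crank '[{"gripper":0,"linear":[0.1,0,0],"roll":0},{"gripper":0,"linear":[0.2,0,0],"roll":0},{"gripper":0,"linear":[0.3,0,0],"roll":0},{"gripper":0,"linear":[0.4,0,0],"roll":0},{"gripper":0,"linear":[0.5,0,0],"roll":0},{"gripper":0,"linear":[0.6,0,0],"roll":0},{"gripper":0,"linear":[0.6,0,0],"roll":0},{"gripper":0,"linear":[0.6,0,0],"roll":0}]'; python3 -c "
from h import *
c=grab('side','s5.png');c=grab('wrist','w5.png')
plan([.6408,.1524,.234],92.2)
for u,v in ((0,0),): pass
for n in ('side','wrist'):
  c=load(n[0]+'5.png')
s=load('s5.png');w=load('w5.png')
a=cv2.resize(s['color'][120:200,230:310],None,fx=5,fy=5,interpolation=cv2.INTER_CUBIC)
b=cv2.resize(w['color'][190:270,270:350],None,fx=5,fy=5,interpolation=cv2.INTER_CUBIC)
cv2.imwrite('pics/m5.png',np.clip(np.hstack([a,b])*1.2,0,255).astype('uint8'))
print('pred',proj(s,[.572,.1352,.117]),proj(w,[.572,.1352,.117]))
"
```

```text
time: 8.55
eef_pos: [0.5718, 0.1352, 0.2403]
tool_rot: [0.707, -0.014, 0.707, 0.014]
force: [1.4, -1.0, -2.1]
finger_gap: 0.271
time: 9.55
eef_pos: [0.5718, 0.1352, 0.2344]
tool_rot: [0.707, -0.014, 0.707, 0.014]
force: [-0.1, 0.1, -0.0]
finger_gap: 0.265
t 9.65 tcp [0.5718 0.1352 0.2344] yawY 92.21 xax [ 0.  0. -1.] gap 0.267 F [-0.67 -0.7  -1.2 ] q6 -1.4
linear cm [0.05 1.45 6.96] roll 0.01
pred (np.float64(270.08867064056915), np.float64(168.5656723683568)) (np.float64(311.96755609746873), np.float64(250.51448390288195))
```

View pics/m5.png

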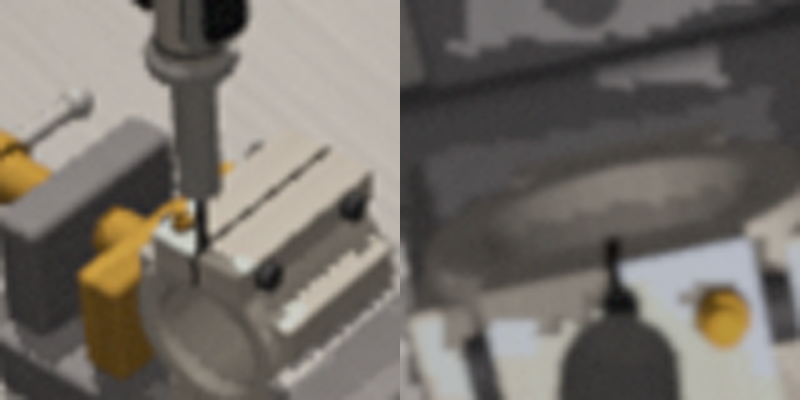

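Contact confirmed: the force rose about 2 N against 1.9 N predicted for 3.5 mm compression. Side ball (271,170) and wrist (313,249) are on the seam line. Now dragging at about 20 mm/s, 1 mm deeper for margin.

```bash
python3 -m crank '[{"gripper":0,"linear":[0.1,0,0],"roll":0},{"gripper":0,"linear":[0.1,0.05,0.25],"roll":0},{"gripper":0,"linear":[0.1,0.1,0.5],"roll":0},{"gripper":0,"linear":[0.1,0.16,0.75],"roll":0},{"gripper":0,"linear":[0.1,0.21,1.0],"roll":0},{"gripper":0,"linear":[0.1,0.26,1.25],"roll":0},{"gripper":0,"linear":[0.1,0.31,1.5],"roll":0},{"gripper":0,"linear":[0.1,0.37,1.75],"roll":0}]'; python3 -c "
from h import *
plan([.636,.1512,.2334],92.2)
c=grab('side','s6.png')
c=c['color'][120:200,230:330]; cv2.imwrite('pics/m6.png',cv2.resize(c,None,fx=6,fy=6,interpolation=cv2.INTER_CUBIC))
plan([.636,.1512,.2334],92.2)"
```

```text
time: 10.65
eef_pos: [0.5892, 0.1396, 0.2333]
tool_rot: [0.707, -0.014, 0.707, 0.014]
force: [-1.8, 0.4, 0.4]
finger_gap: 0.269
t 10.65 tcp [0.5892 0.1396 0.2333] yawY 92.21 xax [-0.  0. -1.] gap 0.269 F [-1.75  0.38  0.4 ] q6 -1.4
linear cm [-0.01  0.98  4.72] roll 0.01
t 10.7 tcp [0.5897 0.1398 0.2333] yawY 92.21 xax [ 0.001  0.    -1.   ] gap 0.264 F [ 0.03 -0.18 -0.3 ] q6 -1.4
linear cm [-0.    0.96  4.67] roll 0.01
```

View pics/m6.png

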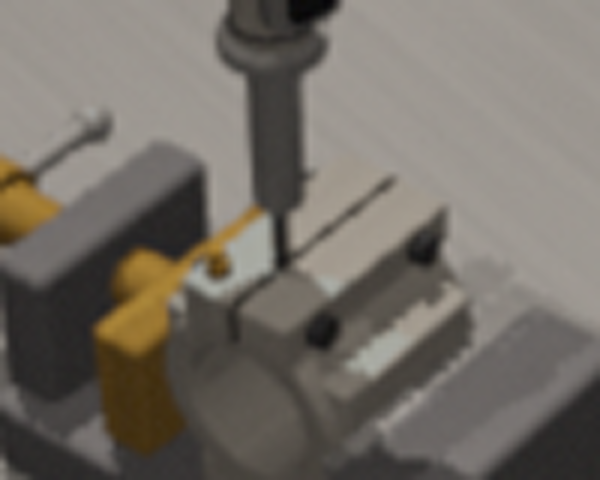

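The ball is on the seam line (crop 282,268), upright and touching. Continuing.

```bash
python3 -m crank '[{"gripper":0,"linear":[0,0.05,0.25],"roll":0},{"gripper":0,"linear":[0,0.1,0.5],"roll":0},{"gripper":0,"linear":[0,0.15,0.75],"roll":0},{"gripper":0,"linear":[0,0.2,1.0],"roll":0},{"gripper":0,"linear":[0,0.26,1.25],"roll":0},{"gripper":0,"linear":[0,0.31,1.5],"roll":0},{"gripper":0,"linear":[0,0.36,1.75],"roll":0},{"gripper":0,"linear":[0,0.41,2.0],"roll":0}]'; python3 -m crank '[{"gripper":0,"linear":[0,0.05,0.25],"roll":0},{"gripper":0,"linear":[0,0.1,0.5],"roll":0},{"gripper":0,"linear":[0,0.15,0.75],"roll":0},{"gripper":0,"linear":[0,0.2,1.0],"roll":0},{"gripper":0,"linear":[0,0.26,1.25],"roll":0},{"gripper":0,"linear":[0,0.31,1.5],"roll":0},{"gripper":0,"linear":[0,0.36,1.75],"roll":0},{"gripper":0,"linear":[0,0.41,2.0],"roll":0}]'; python3 -c "
from h import *
plan([.636,.1512,.2334],92.2)
c=grab('side','s7.png')
c=c['color'][120:200,230:330]; cv2.imwrite('pics/m7.png',cv2.resize(c,None,fx=6,fy=6,interpolation=cv2.INTER_CUBIC))
plan([.636,.1512,.2334],92.2)"
```

```text
time: 11.7
eef_pos: [0.6091, 0.1445, 0.2333]
tool_rot: [0.707, -0.014, 0.707, 0.014]
force: [-1.8, -0.5, -1.1]
finger_gap: 0.27
time: 12.7
eef_pos: [0.6289, 0.1494, 0.2333]
tool_rot: [0.707, -0.014, 0.707, 0.014]
force: [-1.2, -1.4, -0.6]
finger_gap: 0.266
t 12.7 tcp [0.6289 0.1494 0.2333] yawY 92.21 xax [ 0.  0. -1.] gap 0.266 F [-1.22 -1.38 -0.61] q6 -1.39
linear cm [-0.01  0.16  0.71] roll 0.01
t 12.75 tcp [0.6294 0.1495 0.2333] yawY 92.2 xax [ 0.001  0.    -1.   ] gap 0.264 F [-0.54 -0.44 -0.12] q6 -1.39
linear cm [-0.01  0.15  0.67] roll 0.0
```

View pics/m7.png

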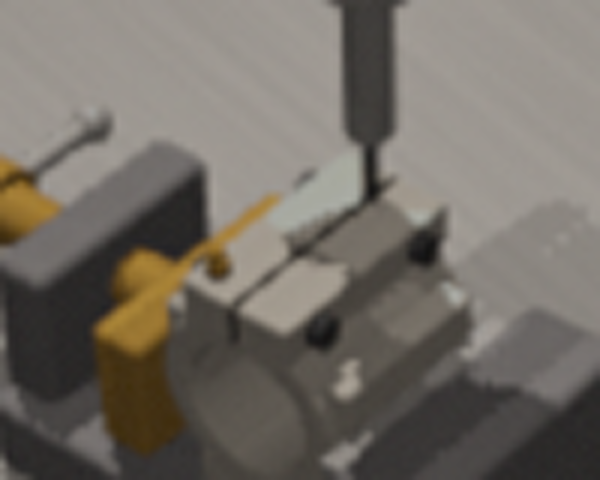

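Ball at crop (371,196), on the seam about 11 mm from its far end. Now the last stretch, a dwell, and the lift.

```bash
python3 -m crank '[{"gripper":0,"linear":[0,0.05,0.2],"roll":0},{"gripper":0,"linear":[0,0.1,0.4],"roll":0},{"gripper":0,"linear":[0,0.14,0.6],"roll":0},{"gripper":0,"linear":[0,0.15,0.7],"roll":0},{"gripper":0,"linear":[0,0.15,0.7],"roll":0},{"gripper":0,"linear":[0,0.15,0.7],"roll":0},{"gripper":0,"linear":[0,0.15,0.7],"roll":0},{"gripper":0,"linear":[0,0.15,0.7],"roll":0}]'; python3 -c "
from h import *
c=grab('side','s8.png');
c=c['color'][120:200,230:330]; cv2.imwrite('pics/m8.png',cv2.resize(c,None,fx=6,fy=6,interpolation=cv2.INTER_CUBIC))
plan([.636,.1512,.2334],92.2)"
```

```text
time: 13.75
eef_pos: [0.6358, 0.1512, 0.2334]
tool_rot: [0.707, -0.014, 0.707, 0.014]
force: [-0.0, 0.3, -0.2]
finger_gap: 0.268
t 13.8 tcp [0.6358 0.1512 0.2334] yawY 92.21 xax [ 0.  0. -1.] gap 0.268 F [0.53 0.44 0.28] q6 -1.39
linear cm [0.   0.   0.02] roll 0.01
```

View pics/m8.png

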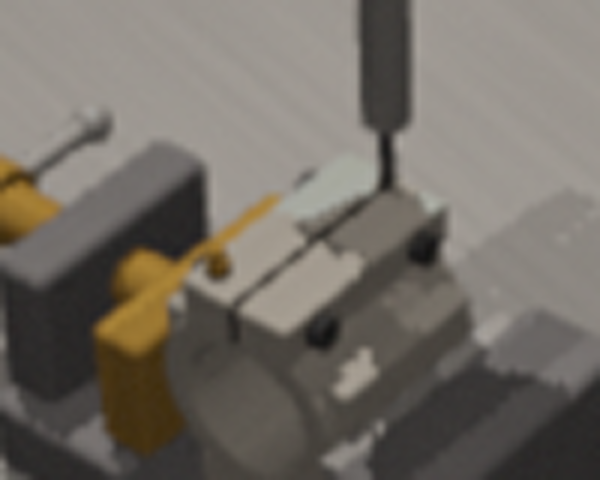

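The ball is at the far end (crop 387,186; seam end 396,178), so the stroke is complete. The arm can't tilt its tool, so I'll pivot the probe in the jaws about the pad axis. I'll lay the shank against the fixed stand's robot-side edge and push along +x at light grip. First I lift clear.

```bash
python3 -m crank '[{"gripper":0,"linear":[-0.3,0,0],"roll":0},{"gripper":0,"linear":[-0.8,0,0],"roll":0},{"gripper":0,"linear":[-1.6,0,0],"roll":0},{"gripper":0,"linear":[-2.8,0,0],"roll":0},{"gripper":0,"linear":[-4.2,0,0],"roll":0},{"gripper":0,"linear":[-5.6,0,0],"roll":0},{"gripper":0,"linear":[-7,0,0],"roll":0},{"gripper":0,"linear":[-8,0,0],"roll":0}]'; python3 -c "
from h import *
plan([.495,-.168,.30],92.2)
t=load('top0.png')
H=np.array([[pt(t,u,v) for u in range(360,490)] for v in range(195,270)]); m=(H[...,2]>.092)&(H[...,2]<.1085)
P=H[m]
for y in (-.155,-.165,-.22,-.235,-.29): 
  q=P[abs(P[:,1]-y)<.004]; print(y,np.percentile(q[:,0],[1,5,95,99]).round(4),q[:,2].mean().round(4))
print('ends',np.percentile(P[:,1],[.5,99.5]))
"
```

```text
time: 14.8
eef_pos: [0.6359, 0.1511, 0.3147]
tool_rot: [0.707, -0.014, 0.707, 0.014]
force: [-0.6, 1.3, -2.2]
finger_gap: 0.265
t 14.8 tcp [0.6359 0.1511 0.3147] yawY 92.21 xax [ 0.001  0.    -1.   ] gap 0.265 F [-0.64  1.31 -2.23] q6 -1.39
linear cm [  1.44 -31.34 -15.31] roll 0.01
-0.155 [0.5214 0.5241 0.5865 0.5897] 0.1009
-0.165 [0.5216 0.5242 0.5881 0.5914] 0.102
-0.22 [0.5237 0.5267 0.59   0.5931] 0.1007
-0.235 [0.5252 0.5284 0.5902 0.5933] 0.1007
-0.29 [0.5271 0.5287 0.5935 0.5954] 0.1007
ends [-0.29964181 -0.14071755]
```

Edge x≈0.521–0.523 at z 0.10, as estimated. Going to the stand's robot side.

```bash
python3 -m crank '[{"gripper":0,"linear":[0,-3,-1.5],"roll":0},{"gripper":0,"linear":[0,-8,-4],"roll":0},{"gripper":0,"linear":[0,-13,-6.5],"roll":0},{"gripper":0,"linear":[0,-18,-9],"roll":0},{"gripper":0,"linear":[0,-23,-11.5],"roll":0},{"gripper":0,"linear":[0,-28,-14],"roll":0},{"gripper":0,"linear":[0,-31,-15.3],"roll":0},{"gripper":0,"linear":[0,-31.3,-15.3],"roll":0}]'; python3 -m crank '[{"gripper":0,"linear":[2,0,0],"roll":0},{"gripper":0,"linear":[5,0,0],"roll":0},{"gripper":0,"linear":[8,0,0],"roll":0},{"gripper":0,"linear":[10.5,0,0],"roll":0},{"gripper":0,"linear":[11.5,0,0],"roll":0},{"gripper":0,"linear":[11.5,0,0],"roll":0},{"gripper":0,"linear":[11.5,0,0],"roll":0},{"gripper":0,"linear":[11.5,0,0],"roll":0}]'; python3 -c "
from h import *
for n in ('side','wrist'): grab(n,n[0]+'9.png')
plan([.5155,-.168,.158],92.2)"
```

```text
time: 15.8
eef_pos: [0.494, -0.1693, 0.3138]
tool_rot: [0.707, -0.013, 0.707, 0.012]
force: [0.3, 1.0, -1.9]
finger_gap: 0.269
time: 16.8
eef_pos: [0.4955, -0.1677, 0.1993]
tool_rot: [0.708, -0.014, 0.706, 0.013]
force: [-0.3, -0.1, -1.8]
finger_gap: 0.264
t 16.9 tcp [ 0.4952 -0.1677  0.199 ] yawY 92.2 xax [ 0.001 -0.    -1.   ] gap 0.271 F [ 0.07 -1.08 -2.75] q6 -1.96
linear cm [ 4.1  -0.11  2.03] roll 0.0
```

View pics/s9.png

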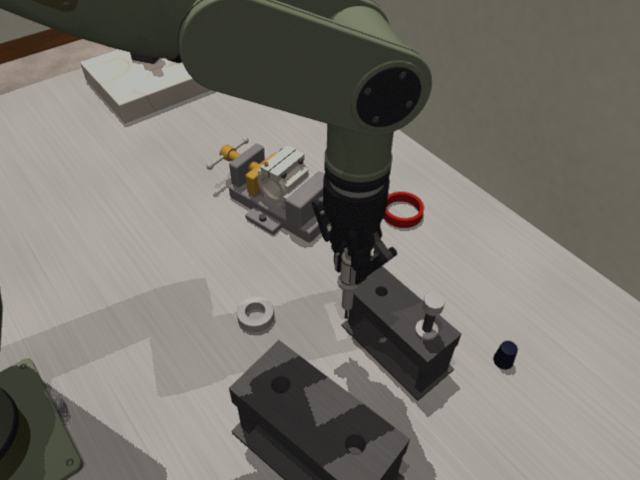

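View pics/w9.png

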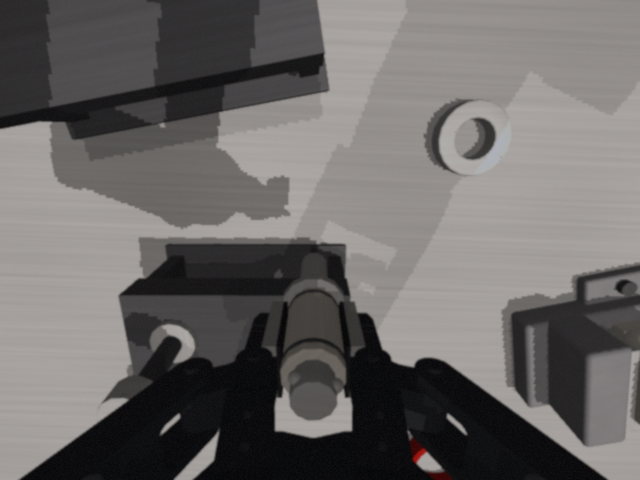

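Probe stands clear of the stand's robot side (shank at side (348,295)). Lower by 4.1 cm, then push along +x with a 30 N grip.

```bash
python3 -m crank '[{"gripper":0,"linear":[1,0,0],"roll":0},{"gripper":0,"linear":[2.5,0,0],"roll":0},{"gripper":0,"linear":[3.5,0,0],"roll":0},{"gripper":0,"linear":[4.1,0,0],"roll":0},{"gripper":0,"linear":[4.1,0,0.5],"roll":0},{"gripper":0,"linear":[4.1,0,1],"roll":0},{"gripper":0,"linear":[4.1,0,1.5],"roll":0},{"gripper":0,"linear":[4.1,0,1.8],"roll":0}]' 30; python3 -m crank '[{"gripper":0,"linear":[0,0,0.3],"roll":0},{"gripper":0,"linear":[0,0,0.6],"roll":0},{"gripper":0,"linear":[0,0,0.9],"roll":0},{"gripper":0,"linear":[0,0,1.2],"roll":0},{"gripper":0,"linear":[0,0,1.5],"roll":0},{"gripper":0,"linear":[0,0,1.7],"roll":0},{"gripper":0,"linear":[0,0,1.7],"roll":0},{"gripper":0,"linear":[0,0,1.7],"roll":0}]'; python3 -c "
from h import *
for n in ('side','wrist'): grab(n,n[0]+'10.png')
plan([.567,-.168,.158],92.2)"
```

```text
time: 17.9
eef_pos: [0.5134, -0.1669, 0.1575]
tool_rot: [0.707, -0.014, 0.707, 0.014]
force: [-2.0, -0.1, -1.9]
finger_gap: 0.265
time: 18.9
eef_pos: [0.5263, -0.1658, 0.1564]
tool_rot: [0.704, -0.013, 0.71, 0.014]
force: [-7.9, 0.2, 0.6]
finger_gap: 0.266
t 19.0 tcp [ 0.5264 -0.1658  0.1565] yawY 92.23 xax [-0.009  0.001 -1.   ] gap 0.268 F [-7.87 -0.14  0.17] q6 -1.93
linear cm [-0.19 -0.37  4.05] roll 0.03
```

View pics/s10.png

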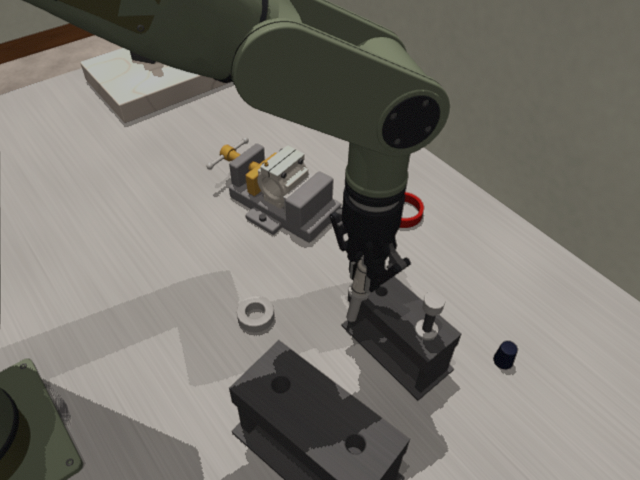

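View pics/w10.png

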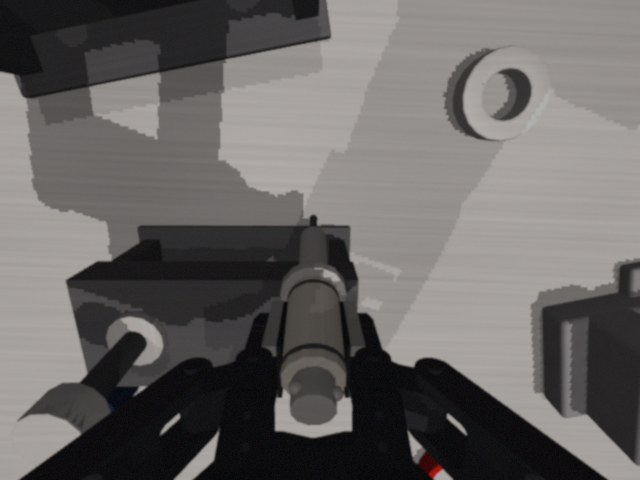

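It pivots: the probe is leaning, the ball has moved out to wrist (314,218), and there is an 8 N push. Continuing with a lower grip.

```bash
python3 -m crank '[{"gripper":0,"linear":[0,0,0.4],"roll":0},{"gripper":0,"linear":[0,0,0.8],"roll":0},{"gripper":0,"linear":[0,0,1.2],"roll":0},{"gripper":0,"linear":[0,0,1.6],"roll":0},{"gripper":0,"linear":[0,0,2],"roll":0},{"gripper":0,"linear":[0,0,2.3],"roll":0},{"gripper":0,"linear":[0,0,2.3],"roll":0},{"gripper":0,"linear":[0,0,2.3],"roll":0}]' 25; python3 -c "
from h import *
for n in ('side','wrist'): grab(n,n[0]+'11.png')
plan([.567,-.168,.158],92.2)"
```

```text
time: 20.0
eef_pos: [0.5491, -0.1647, 0.1561]
tool_rot: [0.704, -0.013, 0.71, 0.014]
force: [-7.9, 0.9, -0.6]
finger_gap: 0.271
t 20.1 tcp [ 0.5491 -0.1647  0.1561] yawY 92.22 xax [-0.01   0.002 -1.   ] gap 0.269 F [-7.35  0.54 -0.54] q6 -1.92
linear cm [-0.2  -0.4   1.77] roll 0.02
```

View pics/s11.png

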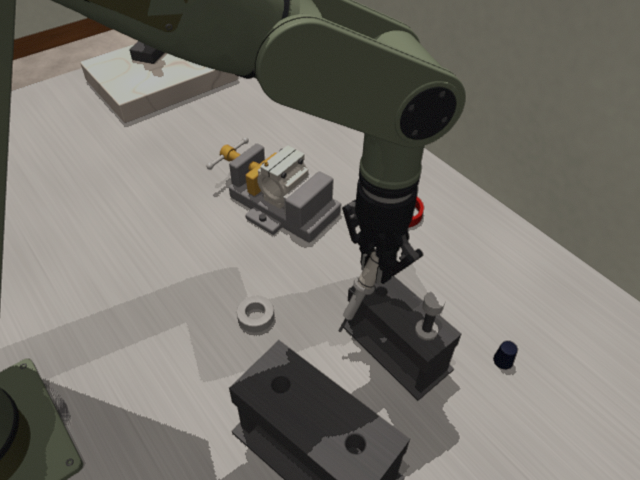

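View pics/w11.png

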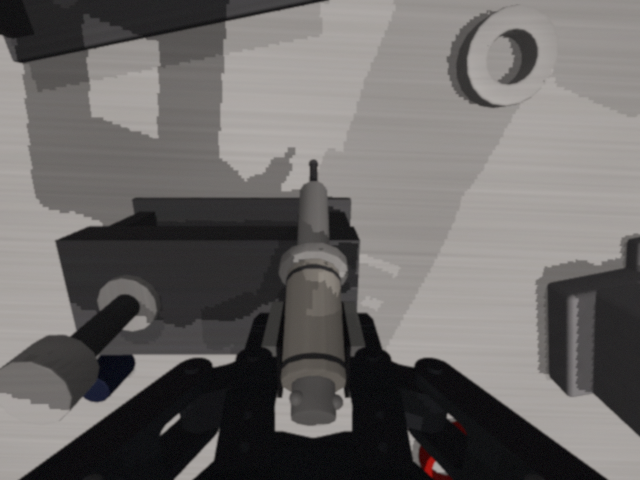

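Tilt is now about 30° and the plug is untouched. Another 2 cm.

```bash
python3 -m crank '[{"gripper":0,"linear":[0,0,0.4],"roll":0},{"gripper":0,"linear":[0,0,0.8],"roll":0},{"gripper":0,"linear":[0,0,1.2],"roll":0},{"gripper":0,"linear":[0,0,1.6],"roll":0},{"gripper":0,"linear":[0,0,2.1],"roll":0},{"gripper":0,"linear":[0,0,2.1],"roll":0},{"gripper":0,"linear":[0,0,2.1],"roll":0},{"gripper":0,"linear":[0,0,2.1],"roll":0}]' 25; python3 -c "
from h import *
for n in ('side','wrist'): grab(n,n[0]+'12.png')
plan([.567,-.168,.158],92.2)
s=load('s12.png');w=load('w12.png')
a=cv2.resize(s['color'][230:350,310:410],(400,480),interpolation=cv2.INTER_CUBIC)
b=w['color'][:,120:520]
cv2.imwrite('pics/m12.png',np.hstack([a,b]))"
```

```text
time: 21.1
eef_pos: [0.5732, -0.1643, 0.1573]
tool_rot: [0.707, -0.013, 0.707, 0.014]
force: [-5.4, 1.2, 0.6]
finger_gap: 0.27
t 21.2 tcp [ 0.5733 -0.1643  0.1572] yawY 92.2 xax [-0.001  0.001 -1.   ] gap 0.268 F [-5.19  0.8   1.31] q6 -1.91
linear cm [-0.08 -0.34 -0.65] roll 0.0
```

View pics/m12.png

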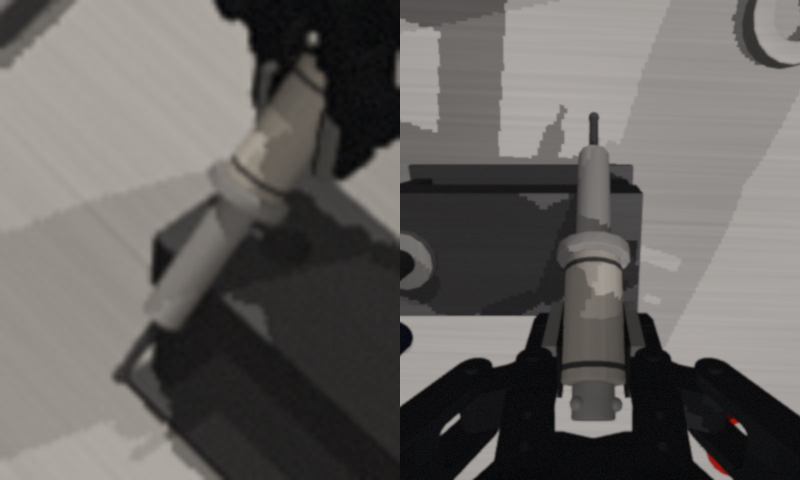

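Run:
```python
from h import *
s=load('s12.png');w=load('w12.png')
B=tri([(s,340,323.8),(w,314,118)])
G=np.array([.5733,-.1643,.1542]); d=G-B; print(np.linalg.norm(d),np.degrees(np.arccos(d[2]/np.linalg.norm(d))),d)
```

```text
tri [ 0.4857 -0.1667  0.0701] [np.float64(0.0004), np.float64(0.0004)]
0.12146654575770137 46.18247225735277 [0.08761023 0.0024326  0.08409906]
```

The lean is 46°, and the ball-to-grasp distance of 121 mm matches geometry (≈118). Tighten the grip, ease off the edge (up and back), and raise.

```bash
python3 -m crank '[{"gripper":0,"linear":[0,0,0],"roll":0},{"gripper":0,"linear":[0,0,0],"roll":0},{"gripper":0,"linear":[-0.3,0,-0.5],"roll":0},{"gripper":0,"linear":[-1,0,-1.2],"roll":0},{"gripper":0,"linear":[-2,0,-2],"roll":0},{"gripper":0,"linear":[-3.5,0,-2.5],"roll":0},{"gripper":0,"linear":[-5,0,-3],"roll":0},{"gripper":0,"linear":[-7,0,-3],"roll":0}]' 70; python3 -m crank '[{"gripper":0,"linear":[-1.5,0,0],"roll":0},{"gripper":0,"linear":[-3.5,0,0],"roll":0},{"gripper":0,"linear":[-6,0,0],"roll":0},{"gripper":0,"linear":[-8,0,0],"roll":0},{"gripper":0,"linear":[-9.5,0,0],"roll":0},{"gripper":0,"linear":[-10,0,0],"roll":0},{"gripper":0,"linear":[-10,0,0],"roll":0},{"gripper":0,"linear":[-10,0,0],"roll":0}]'; python3 -c "
from h import *
for n in ('side','wrist','top'): grab(n,n[0]+'13.png')
plan([.567,-.168,.158],92.2)"
```

```text
time: 22.2
eef_pos: [0.5434, -0.1657, 0.2286]
tool_rot: [0.707, -0.014, 0.707, 0.014]
force: [-0.3, -0.3, -2.1]
finger_gap: 0.263
time: 23.2
eef_pos: [0.5435, -0.1656, 0.3263]
tool_rot: [0.706, -0.013, 0.708, 0.014]
force: [-0.0, -0.5, -2.2]
finger_gap: 0.264
t 23.35 tcp [ 0.5437 -0.1657  0.3266] yawY 92.21 xax [-0.001  0.001 -1.   ] gap 0.265 F [-0.31 -0.9  -2.6 ] q6 -1.93
linear cm [16.86 -0.33  2.34] roll 0.01
```

View pics/s13.png

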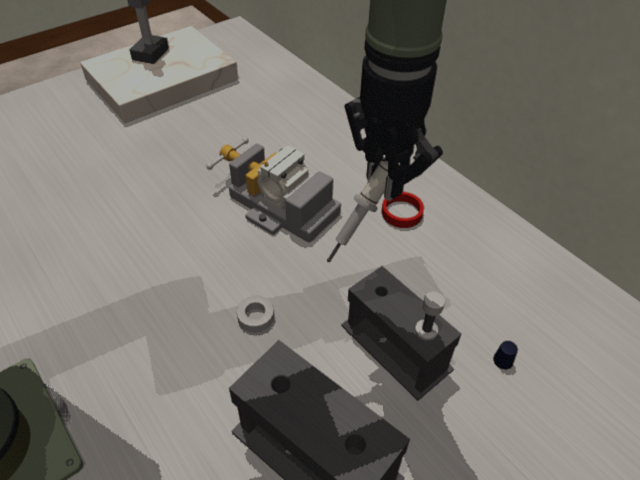

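View pics/w13.png

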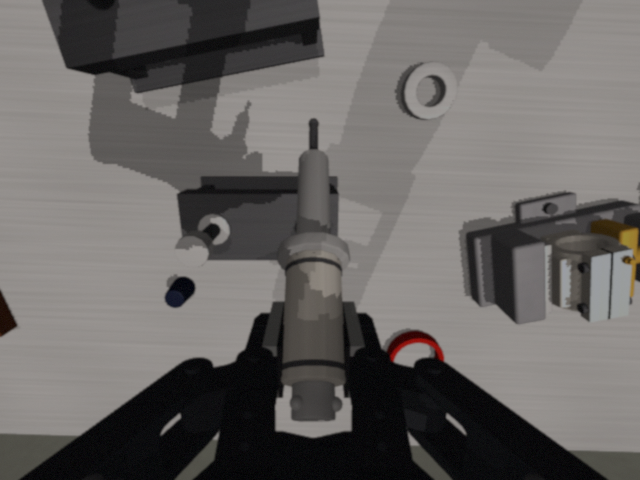

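View pics/t13.png

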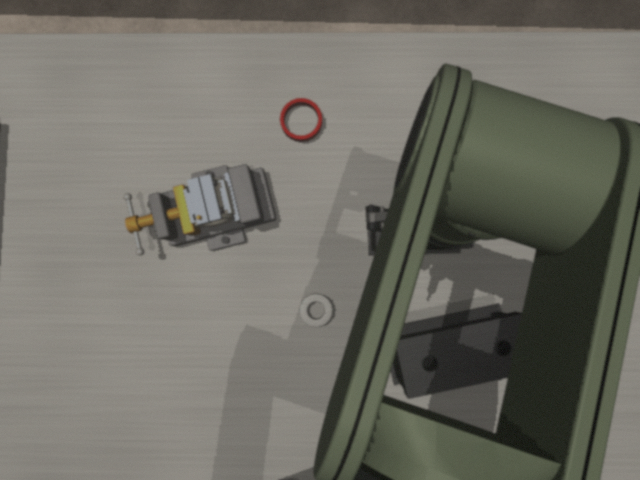

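Run:
```python
from h import *
s=load('s13.png');w=load('w13.png')
B=tri([(s,331,258.5),(w,314,124)])
G=np.array([.5437,-.1657,.3236]); d=G-B; print(np.linalg.norm(d),np.degrees(np.arccos(d[2]/np.linalg.norm(d))))
s0=load('side0.png')
for nm,(x0,y0,x1,y1) in dict(plug=(415,285,450,345),ring=(232,290,280,335),roller=(488,335,522,372),cup=(378,186,428,230)).items():
    sh,_=cv2.phaseCorrelate(*[np.float64(cv2.cvtColor(i['color'][y0:y1,x0:x1],cv2.COLOR_BGR2GRAY)) for i in(s0,s)]); print(nm,np.round(sh,2))
print(np.abs(env.get_obs()['joint_velocities']).max())
```

```text
tri [ 0.4599 -0.1686  0.2393] [np.float64(0.0015), np.float64(0.0015)]
0.11890256923995017 44.867690231038
plug [-0.1   0.18]
ring [-0.06  0.32]
roller [ 0.09 -0.03]
cup [-0.29  0.46]
0.0031336515291118553
```

The lean is 45° and the tip is about 236 mm up. The other parts shifted less than 1 px and the arm is still. Handing in.

```bash
python3 -c "
from rig import env
print(env.job_done())"
```

```text
the job is handed in; nothing more can be done
None
```

I drew the probe straight up out of its stand and ran the ball along the seam from the nipple end to the far end. I then lifted it clear and leaned it over, and handed it in at about 23.4 s with no verdict reported.

- **Seam run:** the ball moved at about 20 mm/s with the spring pressed in roughly 4.5 mm. That depth comes from the commanded height. The force readings showed about 2 N but were noisy by around 1 N, so they are only rough support. Pictures at three points along the seam showed the ball on the line.
- **Lean:** the arm's moves cannot tilt the tool, so I pivoted the probe in the jaws. I pushed the shank against the fixed stand's top edge at about 8 N with a 25–30 N grip, then tightened to 70 N and lifted away.
- **Last checks:**
  - The lean is about 45° with the ball lower and the tip about 236 mm above the bench.
  - The probe touches nothing but the fingers, and the joint speeds were about 0.003 rad/s.
  - The plug gauge, ring gauge, roller and cup shifted less than 1 pixel in the side view.
- **Disagreements:** the wrist camera differed from the top and side cameras by about 2–3 mm. My first ball triangulation, just after the draw, was about 10 mm low in height because the dark ball blended into the dark stand. A clearer view later agreed within about 2 mm, so I relied on that one.

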